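# Feed the tube rack past the spring gate

### The arm

A 7-joint arm with a two-finger parallel gripper is mounted at the origin on a cart in front of the work surface, level with it; the furniture and walls round the work are solid. World frame = base frame: x ahead of the robot, y to its left, z up, the work surface at z = 0. Lengths are in m, angles in degrees, forces in N, time in s.
With the tool pointing down it reaches from about 0.425 to 1.025 m from the base axis. Payload 9.4 kg.
Tool frame: the origin (TCP) lies between the finger pads; the fingertips stand 25 mm ahead of it and the grasp point (between the pads) lies 6 mm ahead of it; z points along the fingers, y is the direction in which the jaws open and shut (so a half turn about z gives the same grasp; the last joint's range is limited). The gripper opens to 93 mm and grips with 3 to 60 N. Pads are 15 mm wide; open, the fingers measure 128 mm over their backs; the gripper's body (75 mm by 188 mm) begins 65 mm behind the grasp point.
Start: joints at [59.891, 34.337, -0.143, 91.639, 0.103, 54.024, -4.572], TCP at [0.315, -0.653, 0.209] pointing down, gripper open.
Joint ranges: [-147.43, 147.43], [-19.82, 112.94], [-74.19, 73.91], [6.32, 146.72], [-59.91, 239.91], [6.04, 106.73], [-150.56, 150.56]. Speed limits (degrees/s): [127.2, 127.2, 172.46, 172.46, 180, 180, 180].

### API

Orientations are given as a 3x3 rotation matrix whose columns are the frame's x, y, z axes.
In Python, from rig import arm, eyes, silhouettes, tip_of gives the robot as it stands.
- The arm moves only by the tool step_arm, never from a script. Its argument "motion" is a list that holds one entry, the list of rows, each a list of 4 numbers: the shift along the tool's x, y, z in mm, then the turn about the tool's z in degrees. In form: [[[tx, ty, tz, roll], ...]]. A call has 1 to 12 rows; each row is the pose to reach, as a shift and turn from the pose commanded when the call began, along the tool's axes at that moment; what a row does not reach only later rows make up. A row lasts 1/8 s, in which the tool goes at most 62.5 mm and 10.7 degrees, less where a joint would pass 70% of its speed; a pose out of reach is approached as far as the arm can. A call with a gripper value outside its range is refused whole. "hand" is the closure in counts, from 0 (fully open) to 255 (shut), set as the call begins (left out, the last holds). The fingers move at their own pace and stop on an object; the grip force is fixed at half the most. Time passes only in rows, so rows that repeat a pose let the fingers close. It gives the time, the measured TCP pose, the force and the opening at its end, in the units of the state.
- arm.observe(): the state, without advancing time (a new reading comes with each control period).
- eyes.camera(name): name is "side" or "top"; returns (picture, depth): 384x512x3 uint8, red, green, blue; 384x512 float32, m along the optical axis (not along the pixel's ray), 0 where there is no reading.
- eyes.camera_model(name): a dict with "fx", "fy", "cx", "cy" (pixels), "k1" (the pictures are not rectified: a ray, as slopes to the right and down, at radius r is drawn at 1 + k1 r^2 times it, then the intrinsics apply), "R" (3x3) and "t" (3): a world point X has camera coordinates R X + t. Camera axes: x right, y down, z forward; pixel columns grow to the right and rows downward; lengths in m; the calibration is good to about 2 mm. A picture is of the moment at which its call begins. camera_model takes no time and is no camera call.
- arm.hand_in(): hands the job in, once; it reports no verdict.
Trained networks look in the newest picture that a camera, given by its name, has taken for a name from the list of things; names that differ only in an ending like _2 or _b are one class to them, and where a whole thing is asked for, a point or a joint stands for the part that bears it (a point fixed in the world has none). Each returns a list of dicts, best first, with "conf" (0 to 1); they miss things now and then, are a little off and sometimes report something else, mostly with a low value. They report only what shows in the picture. A call takes as long as a camera call.
- silhouettes(camera, query): "region" (384x512 bool, what is visible of it) and "extent" ([left, top, width, height] in pixels, round what is visible of it).
- tip_of(camera, query): "location" ([row, column] in pixels: a listed point, or the origin of a listed thing).
The state is a dict: "clock": time; "qpos": joint angles; "qd": joint speeds; "tau": joint torques, N m; "ee_pos": TCP position; "ee_rot": TCP orientation; "force": force on the tool from outside, world axes, zero at the start; "wrist_torque": the same for the moment, N m; "finger_gap": opening from 0.0 (shut) to 1.0 (fully open).
Only numpy, scipy, OpenCV 4.12 (cv2) and the standard library are available. Lean on these libraries where they do the work, as an engineer would, in place of code of your own. Each camera call takes 0.05 s, during which the arm holds its last target. There are 200 camera calls.

### The job

Feed the small tube rack along the wooden chute until it is fully home against the end stop: with one fingertip swing the spring gate open by its long arm and keep holding it open, while another finger of the same hand pushes the rack past it, so that the gate never touches the rack. Then take the hand away so that the gate springs shut behind the rack. Only push; do not pinch, lift or tip the rack, and leave the jar, the jute spool and the tape roll beside the chute alone.

Things in the scene. Friction and masses are not known exactly. Their poses are not given: they have to be found in the camera images.
- chute: Open wooden feed chute fixed to the table. Origin at table height (z = 0), mid-lane, level with the gate hinge; x = feed direction, y = to the gate's side, z up. Board x -154 to 130 mm, lane floor at z = 8 mm. Lane y -25 to 25 mm between two low walls 6 mm thick, their tops at z = 22 mm; the gate swings above them.
- stop_face (a point): Middle of the end stop's face, at chute x = 114 mm, 29 mm above the table. The stop is a wooden block across the lane, 62 mm wide, 12 mm thick, top 50 mm above the table. Axes as the chute's.
- hinge (a point): Point on the gate's upright hinge pin at table height: chute x = 0, y = 36 mm. The barrel round the pin has 7 mm radius, the pin's top is 66 mm above the table.
- gate (a joint): Gate angle, rad: 0 shut, 1.57 open, stop at 1.58; leaf clear of the lane from 1.35. A spring shuts it (0.05 N m shut, 0.095 N m open). Shut, the leaf bars the lane and the long arm sticks out to chute +y. Push the arm's chute +x side: its end swings to -x, the leaf swings to +x. Open, the arm lies back over the wall towards -x; press it towards chute -y to hold it.
- gate_axis (a point): The gate: a straight flat aluminium bar 6 mm thick on edge, turning with the joint. Origin on the hinge axis, 36 mm above the table; its y axis runs along the long arm. Leaf: y -3 to -36 mm, 27 to 61 mm above the table. Long arm: y 3 to 153 mm, 29 to 61 mm above the table (both clear over the walls). May be pushed anywhere along the arm.
- bar_end (a point): Free end of the gate's long arm, 150 mm from the hinge axis, 45 mm above the table.
- rack: Loose wooden tube rack, 70 mm long (its x, the feed direction), 46 mm wide, end panels 48 mm high, six corked tubes to 65 mm; about 0.25 kg. Origin at the middle of its underside. Stands in the waxed lane before the gate and slides easily. Push its rear panel (rack x = -35 mm), which rises to 56 mm above the table. Home: origin at chute x = 79 mm.
- pin_jar: Bystander: glass jar with a blue lid, 52 mm wide, 62 mm high, beyond the chute; origin under its centre.
- jute: Bystander: wooden spool of jute twine, 48 mm wide, 50 mm high, beyond the chute; origin under its centre.
- tape_roll: Bystander: roll of masking tape lying flat, 72 mm wide, 22 mm high, on the gate's side near the end stop; origin under its centre.

How it is judged:
By the outcome, as a careful person would: the job done as asked, in the order asked, and still so for the second after the job is handed in, with the robot touching nothing.
It also fails if it takes over 43 s, if anything falls off the work surface, if the arm or the gripper's body presses on something with over 40 N, if the wrist force passes 120 N, or if a joint passes its speed limit or range.

## Working session

There is one attempt and no reset: what is moved stays moved. The work goes in short steps, Python scripts to look and compute and a tool call to move; the robot and the scene stay as the last step left them, time stands still between calls to the robot, and variables do not carry over. Pictures are saved under pics/ and viewed, about 8 in all and at most 12, crops included, and the job is handed in when it is done.

Besides the shell and the picture viewer there is one more tool, called by a JSON object that holds its "fn" and its "kwargs". step_arm: Moves the arm, as the interface text tells. Its arguments: {"type":"object","properties":{"motion":{"type":"array","items":{"type":"array","items":{"type":"array","items":{"type":"number"}}}},"hand":{"type":"number"}},"required":["motion"]}

```bash
ls; mkdir -p pics; cat > h.py <<'E'
import numpy as np, cv2
from rig import arm, eyes, silhouettes, tip_of
def ray(cam,rc):
    m=eyes.camera_model(cam); K=np.array([[m['fx'],0,m['cx']],[0,m['fy'],m['cy']],[0,0,1]])
    p=cv2.undistortPoints(np.array([[[rc[1],rc[0]]]],float),K,np.array([m['k1'],0,0,0.]))[0,0]
    R=np.array(m['R']);t=np.array(m['t']); return -R.T@t, R.T@np.array([p[0],p[1],1])
def atz(cam,rc,z):
    o,d=ray(cam,rc); return o+d*(z-o[2])/d[2]
def proj(cam,X):
    m=eyes.camera_model(cam); c=np.array(m['R'])@np.array(X)+np.array(m['t']); s=c[:2]/c[2]; s=s*(1+m['k1']*(s@s))
    return m['fx']*s[0]+m['cx'],m['fy']*s[1]+m['cy']
E
python3 - <<'E'
from h import *
np.set_printoptions(precision=4,suppress=True)
s=arm.observe(); print(s['clock'],s['ee_pos'],s['ee_rot'],s['qpos'],s['finger_gap'])
Z={'chute':0,'stop_face':.029,'hinge':0,'gate_axis':.036,'bar_end':.045,'rack':.008,'pin_jar':0,'jute':0,'tape_roll':0}
for c in ('side','top'):
    p,d=eyes.camera(c); cv2.imwrite(f'pics/{c}0.png',p[:,:,::-1])
    m=eyes.camera_model(c); print(c, ray(c,(192,256)))
    for n,z in Z.items():
        for r in tip_of(c,n)[:2]:
            print(n,round(r['conf'],2),r['location'],atz(c,r['location'],z))
E
```

```text
pics
0.0 [ 0.3143 -0.6528  0.2085] [[ 0.9009  0.434  -0.0008]
 [ 0.434  -0.9009  0.0013]
 [-0.0002 -0.0015 -1.    ]] [59.8904 34.3846 -0.1451 91.6787  0.1041 54.0246 -4.572 ] 1.0020021752891863
side (array([ 0.4204, -0.2069,  0.6893]), array([ 0.1163,  0.6755, -0.7282]))
chute 0.59 [227.2, 275.0] [0.5521 0.3178 0.    ]
stop_face 0.96 [186.5, 241.8] [0.4964 0.4298 0.029 ]
stop_face 0.72 [247.0, 296.0] [0.5776 0.2367 0.029 ]
hinge 0.83 [234.8, 259.1] [0.5132 0.304  0.    ]
gate_axis 0.81 [225.2, 258.9] [0.5128 0.3024 0.036 ]
bar_end 0.58 [262.1, 200.1] [0.3815 0.2279 0.045 ]
bar_end 0.39 [224.8, 273.7] [0.5422 0.2903 0.045 ]
rack 0.64 [248.2, 295.8] [0.5814 0.2479 0.008 ]
pin_jar 0.79 [198.3, 303.4] [0.6376 0.3896 0.    ]
pin_jar 0.7 [221.3, 261.8] [0.5265 0.3403 0.    ]
jute 0.55 [235.1, 331.3] [0.6688 0.2715 0.    ]
tape_roll 0.56 [215.5, 197.7] [0.3849 0.3862 0.    ]
top (array([0.368 , 0.3575, 0.9082]), array([ 0.1739,  0.0053, -0.9848]))
chute 0.61 [184.0, 274.5] [0.5505 0.3148 0.    ]
stop_face 0.83 [203.0, 229.8] [0.4939 0.4268 0.029 ]
hinge 0.83 [195.3, 278.1] [0.521  0.3051 0.    ]
gate_axis 0.72 [194.5, 279.2] [0.517  0.3045 0.036 ]
bar_end 0.81 [251.2, 306.5] [0.3792 0.2378 0.045 ]
bar_end 0.25 [171.3, 297.8] [0.575  0.2594 0.045 ]
rack 0.93 [173.3, 298.3] [0.5786 0.2538 0.008 ]
pin_jar 0.7 [152.0, 248.1] [0.6352 0.3857 0.    ]
jute 0.86 [138.4, 284.7] [0.6752 0.2892 0.    ]
jute 0.42 [152.2, 248.2] [0.6347 0.3854 0.    ]
tape_roll 0.69 [249.6, 247.1] [0.3805 0.3813 0.    ]
```

View pics/side0.png

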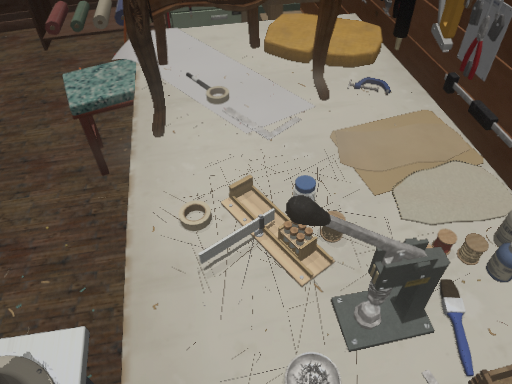

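View pics/top0.png

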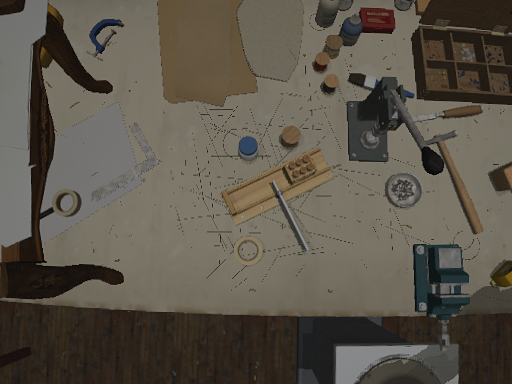

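```bash
python3 - <<'E'
from h import *
from scipy.optimize import least_squares
np.set_printoptions(precision=4,suppress=True)
# fit chute pose from both cameras' keypoints
obs=[('side',(186.5,241.8),(.114,0,.029)),('side',(234.8,259.1),(0,.036,0)),('side',(225.2,258.9),(0,.036,.036)),('side',(262.1,200.1),(0,.186,.045)),('side',(227.2,275),(0,0,0)),
('top',(203,229.8),(.114,0,.029)),('top',(195.3,278.1),(0,.036,0)),('top',(194.5,279.2),(0,.036,.036)),('top',(251.2,306.5),(0,.186,.045)),('top',(184,274.5),(0,0,0))]
def W(p,q):
    c,s=np.cos(p[2]),np.sin(p[2]); return np.array([p[0]+c*q[0]-s*q[1],p[1]+s*q[0]+c*q[1],q[2]])
def f(p): return np.concatenate([np.array(proj(c,W(p,q)))-np.array(rc)[::-1] for c,rc,q in obs])
r=least_squares(f,[.55,.317,np.radians(117)],loss='soft_l1'); print(r.x,np.degrees(r.x[2])); print(f(r.x).reshape(-1,2))
p=r.x
c,s=np.cos(p[2]),np.sin(p[2])
for n,xy in dict(rackS=(.5814,.2479),rackT=(.5786,.2538),jar=(.636,.387),jute=(.672,.28),tape=(.3825,.3837)).items():
    d=np.array(xy)-p[:2]; print(n,d@[c,s],d@[-s,c])
E
```

```text
[0.5474 0.3203 2.0412] 116.95283896323662
[[ 0.2853  2.4197]
 [ 0.9628 -0.1336]
 [ 1.0359 -0.7262]
 [-0.3103 -3.4004]
 [-2.2833 -0.5307]
 [ 1.9885 -0.7046]
 [ 0.4176  2.1721]
 [ 0.2012  0.6656]
 [ 0.7727 -1.0038]
 [-2.1217  1.1199]]
rackS -0.079900371796305 0.0025030526582702967
rackT -0.07337211088836776 0.0023247004284029735
jar 0.019342744337607423 -0.10921433139645402
jute -0.09235215592631779 -0.09280551501525823
tape 0.13130182616132038 0.11824622341952096
```

```bash
cat >> h.py <<'E'
P0=np.array([.5474,.3203,np.radians(116.95)])
def W(q,p=P0):
    c,s=np.cos(p[2]),np.sin(p[2]); return np.array([p[0]+c*q[0]-s*q[1],p[1]+s*q[0]+c*q[1],q[2]])
def cloud(cam,d):
    m=eyes.camera_model(cam); K=np.array([[m['fx'],0,m['cx']],[0,m['fy'],m['cy']],[0,0,1]])
    v,u=np.nonzero(d>0); p=cv2.undistortPoints(np.stack([u,v],1)[:,None].astype(float),K,np.array([m['k1'],0,0,0.]))[:,0]
    z=d[v,u]; C=np.c_[p*z[:,None],z]; return (C-np.array(m['t']))@np.array(m['R']), v,u
def overlay(cam,img,f,lines,box,k=4):
    u0,v0,u1,v1=box; im=cv2.resize(img[v0:v1,u0:u1,::-1],None,fx=k,fy=k,interpolation=cv2.INTER_CUBIC)
    for col,L in lines:
        pts=np.array([[(proj(cam,W(q))[0]+.5-u0)*k,(proj(cam,W(q))[1]+.5-v0)*k] for q in L]).round().astype(np.int32)
        cv2.polylines(im,[pts],False,col,1)
    cv2.imwrite(f,im)
def rect(x0,x1,y0,y1,z): return [(x0,y0,z),(x1,y0,z),(x1,y1,z),(x0,y1,z),(x0,y0,z)]
def lines(rx=-.075): return [((0,0,255),rect(-.154,.130,-.031,.031,.022)),((0,255,0),rect(-.003,.003,.039,.189,.061)),((255,0,0),rect(.114,.126,-.031,.031,.05)),((255,255,0),rect(rx-.035,rx+.035,-.023,.023,.056))]
E
python3 - <<'E'
from h import *
H=np.zeros((16,30))
for c,b in (('side',(180,160,345,290)),('top',(205,125,345,260))):
    p,d=eyes.camera(c); overlay(c,p,f'pics/{c}_ov.png',lines(),b)
    X,v,u=cloud(c,d); i=((X[:,0]-.1)//.05).astype(int); j=((X[:,1]+.8)//.05).astype(int)
    ok=(i>=0)&(i<16)&(j>=0)&(j<30)&(X[:,2]<.7); np.maximum.at(H,(i[ok],j[ok]),X[ok,2])
print('cols y from -.8'); 
for i in range(16): print('x%.2f'%(.1+.05*i),' '.join('%3d'%(h*1000) for h in H[i]))
X,v,u=cloud('top',d)
E
python3 -c "
import cv2,numpy as np
a=cv2.imread('pics/side_ov.png');b=cv2.imread('pics/top_ov.png');print(a.shape,b.shape)"
```

```text
cols y from -.8
x0.10   0   0   0   0   0   0   0   0   0   0   0   0   5   5  12  16  16  14   5   4   0   0   0   0   0   0   0   0   0   0
x0.15   0   0   0   0   0   0   0   0   0   0   0   0   2  50 121   1   1   1   1   0   0   0   0   0   0   0   0   0   0   0
x0.20   0   0   0   0   0   0   0   0   0   5   4   5  25  58  57  27   4   5   5   4   5   4   4   4   5   5   3   3   4   3
x0.25   0   0   0   0   0   0   0   0   0   3  50   5  21 100 101  26   4   5   4   6   5   5   4   5   5   4   4   5   3 387
x0.30   0   0   0   0   0   0   0   0   0   0  62   9   5 100 100  20   4   4   5   6   5   5   5  24   4   4   4   4   4 412
x0.35   0   0   0   0   0   0   0   0   0  27  33   6  22  80  81  27   5   4   4   5  64   5  26  26  26   4   4   4   4 412
x0.40   0   0   0   0   0   0   0   0   0   4   5  23  16  21  18  18   6   4   6   4  64  64   5  25  24   4   5   4   4 410
x0.45   0   0   0   0   0   0   0   0   0   5   7  24  25   5   5  24   5   5   5   5   4  64  46  24  53   4   3   4   4   4
x0.50   0   0   0   0   0   0   0   0   0   5  59  23  24   5  25  23  24 37
[... 259 characters left out ...]
23  75  54   6  65  64   4   4   3   5   5
x0.65   0   0   0   0   0   0   0   0   4   5   5   5  19  20  16   5 214 258  19   5   9  53  54  64  61   4   4   5   3   5
x0.70   0   0   0   0   0   0   0   0   4   5   6   4  21  13   9   5 217 223  18   5   5   4   5   5   4  40   4   3   3   5
x0.75   0   0   0   0   0   0   0   0   5  60  64  62  63  62  61   3  87 192  20   5   4   5   5   4  30  42  41  41   8   4
x0.80   0   0   0   0   0   0   0   0  34  65  67  66  65  65  66  15  21  20  16  50   4  10  13  12  17  21  24  28   7   3
x0.85   0   0   0   0   0   0   0   0  52  52  53  52  54  53  65   4  20  22  15  46  45  13  17  13  10  11  12  12   7   3
(520, 660, 3) (540, 560, 3)
```

View pics/top_ov.png

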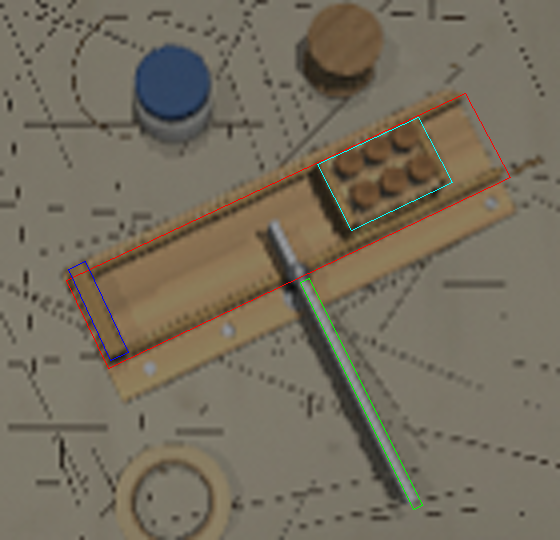

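View pics/side_ov.png

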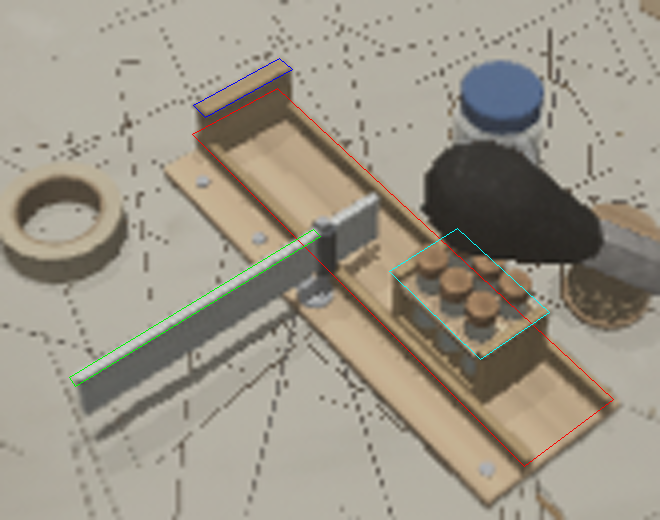

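```bash
python3 - <<'E'
from h import *
np.set_printoptions(precision=3,suppress=True)
A=[]
for c in ('side','top'):
    p,d=eyes.camera(c); A.append(cloud(c,d)[0])
A=np.vstack(A); A=A[(A[:,0]>.35)&(A[:,0]<.85)&(A[:,1]>-.1)&(A[:,1]<.3)&(A[:,2]>.1)&(A[:,2]<.6)]
for x in np.arange(.35,.85,.03):
    s=A[(A[:,0]>=x)&(A[:,0]<x+.03)]
    if len(s)>3: print('x%.2f n%d'%(x,len(s)),'y',np.percentile(s[:,1],[1,50,99]),'z',np.percentile(s[:,2],[1,50,99]))
s=arm.observe(); print(s['clock'])
E
```

```text
x0.50 n1011 y [0.054 0.065 0.086] z [0.34  0.363 0.37 ]
x0.53 n541 y [0.056 0.064 0.084] z [0.317 0.342 0.363]
x0.56 n403 y [0.062 0.066 0.077] z [0.293 0.312 0.327]
x0.59 n376 y [0.062 0.066 0.077] z [0.268 0.289 0.305]
x0.62 n592 y [0.053 0.068 0.087] z [0.155 0.257 0.281]
x0.65 n1948 y [0.05  0.063 0.089] z [0.108 0.194 0.256]
x0.68 n1151 y [0.044 0.058 0.094] z [0.151 0.211 0.234]
x0.71 n978 y [0.044 0.057 0.094] z [0.101 0.193 0.217]
x0.74 n795 y [0.051 0.059 0.089] z [0.102 0.183 0.191]
1.2
```

```bash
cat >> h.py <<'E'
import json
def rows(poses):
    s=arm.observe(); p=np.array(s['ee_pos']); R=np.array(s['ee_rot']); psi0=np.degrees(np.arctan2(R[1,1],R[0,1]))
    out=[]
    for q in poses:
        t=R.T@(np.array(q[:3])-p); roll=-((q[3]-psi0+180)%360-180)
        out.append([round(float(v),0 if len(poses[0])==5 else 1) for v in t]+[round(float(roll),1)])
    for i in range(0,len(out),12): print(json.dumps([out[i:i+12]]))
def interp(way,step=.04):
    out=[]
    for a,b in zip(way[:-1],way[1:]):
        a,b=np.array(a,float),np.array(b,float); n=max(1,int(np.ceil(np.linalg.norm((b-a)[:3])/step)))
        out+= [a+(b-a)*k/n for k in range(1,n+1)]
    return out
def chute_pose(x,y,z,th): w=W((x,y,z)); return [*w,th+np.degrees(P0[2])]
E
python3 - <<'E'
from h import *
s=arm.observe(); p=s['ee_pos']
end=chute_pose(0,.121,.46,-180); print(end)
rows(interp([[*p,-64],[.40,-.55,.42,-64],[.55,-.25,.46,-64],[.55,.05,.46,-64],[.50,.2,.46,-63],end]))
# path simulation
s_=.078
def supp(n,th):
    ty=np.array([np.cos(th),np.sin(th)]);tx=np.array([-ty[1],ty[0]]); return .0075*abs(n@tx)+.00875*abs(n@ty)
def hold(phi,r,th):
    e=np.array([-np.sin(phi),np.cos(phi)]);n=np.array([np.cos(phi),np.sin(phi)])
    A=np.array([0,.036])+r*e+(.003+supp(n,th))*n; return A,A+s_*np.array([np.cos(th),np.sin(th)])
print('sweep')
for k in range(0,11):
    u=k/10;A,B=hold(1.46*u,.085,np.radians(-180+45*u)); dx=max(abs(B[0]+.075)-.035,0);dy=max(abs(B[1])-.023,0)
    print(np.round(A*1000),np.round(B*1000),'clear',round(np.hypot(dx,dy)*1000-11.5))
print('push')
from scipy.optimize import brentq
for k in range(0,11):
    u=k/10; th=np.radians(-135+95*u); xf=-.116+u*.16
    f=lambda r: (lambda AB: AB[1][0]+supp(np.array([1,0]),th)-xf)(hold(1.47,r,th))
    r=brentq(f,-.1,.3);A,B=hold(1.47,r,th); print(round(xf*1000),round(r*1000),np.round(A*1000),np.round(B*1000))
E
```

```text
[np.float64(0.43954031367556673), np.float64(0.26546125397134923), np.float64(0.46), np.float64(-63.05)]
[[[0.0, -0.0, -0.0, -0.3], [0.0, -0.0, -0.1, -0.3], [0.1, -0.0, -0.1, -0.3], [0.1, -0.0, -0.1, -0.3], [0.1, -0.0, -0.2, -0.3], [0.1, -0.0, -0.2, -0.3], [0.1, -0.1, -0.2, -0.3], [0.2, -0.1, -0.2, -0.3], [0.2, -0.1, -0.2, -0.3], [0.2, -0.1, -0.2, -0.3], [0.2, -0.1, -0.2, -0.3], [0.3, -0.2, -0.2, -0.3]]]
[[[0.3, -0.2, -0.2, -0.3], [0.3, -0.2, -0.2, -0.3], [0.4, -0.2, -0.2, -0.3], [0.4, -0.3, -0.3, -0.3], [0.4, -0.3, -0.3, -0.3], [0.4, -0.3, -0.3, -0.3], [0.4, -0.4, -0.3, -0.3], [0.5, -0.4, -0.3, -0.3], [0.5, -0.4, -0.3, -0.3], [0.5, -0.5, -0.3, -0.3], [0.5, -0.5, -0.3, -0.3], [0.5, -0.5, -0.3, -0.3]]]
[[[0.5, -0.6, -0.3, -0.5], [0.5, -0.6, -0.3, -0.8], [0.5, -0.6, -0.3, -1.0], [0.5, -0.7, -0.3, -1.3], [0.5, -0.7, -0.3, -1.3], [0.5, -0.7, -0.3, -1.3], [0.5, -0.8, -0.3, -1.2]]]
sweep
[ 12. 121.] [-66. 121.] clear 86
[ -0. 122.] [-78. 116.] clear 81
[-12. 121.] [-89. 109.] clear 74
[-24. 119.] [-100.  100.] clear 66
[-36. 114.] [-110.   90.] clear 56
[-46. 109.] [-119.   79.] clear 45
[-56. 101.] [-126.   66.] clear 34
[-65.  92.] [-132.   52.] clear 24
[-73.  83.] [-136.   37.] clear 18
[-79.  72.] [-138.   21.] clear 16
[-83.  60.] [-138.    5.] clear 17
push
-116 74 [-72.  58.] [-127.    3.]
-100 68 [-66.  57.] [-111.   -6.]
-84 62 [-60.  56.] [-95. -14.]
-68 57 [-56.  55.] [-78. -20.]
-52 52 [-51.  53.] [-61. -24.]
-36 49 [-47.  54.] [-44. -24.]
-20 47 [-45.  54.] [-29. -22.]
-4 44 [-43.  55.] [-14. -18.]
12 41 [-39.  55.] [  1. -12.]
28 36 [-34.  54.] [17. -5.]
44 29 [-27.  53.] [32.  3.]
```

```bash
sed -i 's/t=R.T@(np.array(q\[:3\])-p); /t=1000*R.T@(np.array(q[:3])-p); /; s/round(float(v),0 if.*1) for v in t/round(float(v)) for v in t/' h.py
python3 - <<'E'
from h import *
p=arm.observe()['ee_pos']
rows(interp([[*p,-64],[.40,-.55,.42,-64],[.55,-.25,.46,-64],[.55,.05,.46,-64],[.50,.2,.46,-63],chute_pose(0,.121,.46,-180)],.05))
E
```

```text
[[[24, -11, -42, -0.3], [49, -22, -84, -0.3], [73, -34, -126, -0.3], [97, -45, -169, -0.3], [122, -56, -211, -0.3], [160, -85, -216, -0.3], [198, -115, -222, -0.3], [235, -144, -228, -0.3], [273, -173, -234, -0.3], [311, -202, -239, -0.3], [349, -232, -245, -0.3], [387, -261, -251, -0.3]]]
[[[409, -306, -251, -0.3], [430, -351, -251, -0.3], [452, -396, -251, -0.3], [474, -441, -251, -0.3], [496, -486, -251, -0.3], [517, -531, -251, -0.3], [522, -571, -251, -0.5], [527, -610, -251, -0.8], [532, -649, -251, -1.0], [537, -688, -251, -1.3], [524, -731, -251, -1.3], [511, -773, -251, -1.2]]]
```

{"fn": "step_arm", "kwargs": {"motion": [[[24, -11, -42, 0], [49, -22, -84, 0], [73, -34, -126, 0], [97, -45, -169, 0], [122, -56, -211, 0], [160, -85, -216, 0], [198, -115, -222, 0], [235, -144, -228, 0], [273, -173, -234, 0], [311, -202, -239, 0], [349, -232, -245, 0], [387, -261, -251, 0]]], "hand": 106}}

```text
clock: 2.7
ee_pos: [0.5504, -0.2486, 0.4607]
ee_rot: [[0.901, 0.434, 0.0], [0.434, -0.901, -0.0], [0.0, 0.0, -1.0]]
force: [0.6, -0.1, -0.1]
finger_gap: 0.584
```

{"fn": "step_arm", "kwargs": {"motion": [[[22, -45, 0, 0], [43, -90, 0, 0], [65, -135, 0, 0], [87, -180, 0, 0], [109, -225, 0, 0], [130, -270, 0, 0], [135, -310, 0, 0], [140, -349, 0, 0], [145, -388, 0, -1], [150, -427, 0, -1], [137, -470, 0, -1], [124, -512, 0, -1]]]}}

```text
clock: 4.2
ee_pos: [0.4385, 0.266, 0.4603]
ee_rot: [[0.893, 0.45, 0.0], [0.45, -0.893, 0.0], [0.0, -0.0, -1.0]]
force: [-0.1, -0.5, 0.3]
finger_gap: 0.583
```

```bash
python3 - <<'E'
from h import *
s=arm.observe(); print(s['clock'],s['ee_pos'],s['qpos'],s['force'])
rows(interp([[*s['ee_pos'],-63],chute_pose(0,.121,.2,-180),chute_pose(0,.121,.12,-180)],.05))
E
```

```text
4.2 [0.43852589 0.26598769 0.46032025] [ -16.28956329    8.82381174  -25.11302149   96.72771639    3.85763
   75.29663255 -105.4095252 ] [-0.07826533 -0.53381572  0.26459894]
[[[0, 0, 43, -0.3], [0, 0, 87, -0.3], [0, 0, 130, -0.3], [0, 1, 174, -0.3], [1, 1, 217, -0.2], [1, 1, 260, -0.2], [1, 1, 300, -0.2], [1, 1, 340, -0.2]]]
```

{"fn": "step_arm", "kwargs": {"motion": [[[0, 0, 43, 0], [0, 0, 87, 0], [0, 0, 130, 0], [0, 1, 174, 0], [1, 1, 217, 0], [1, 1, 260, 0], [1, 1, 300, 0], [1, 1, 340, 0]]]}}

```text
clock: 5.2
ee_pos: [0.4411, 0.2645, 0.1193]
ee_rot: [[0.893, 0.449, 0.0], [0.449, -0.893, 0.0], [0.001, -0.0, -1.0]]
force: [1.1, -0.1, 0.4]
finger_gap: 0.582
```

```bash
python3 - <<'E'
from h import *
s=arm.observe(); print(s['clock'],s['ee_pos'],s['force'])
p,d=eyes.camera('side'); overlay('side',p,'pics/side2.png',lines(),(170,130,345,290))
E
```

```text
5.2 [0.44108508 0.26452195 0.11926039] [ 1.06980385 -0.1245194   0.38823858]
```

View pics/side2.png

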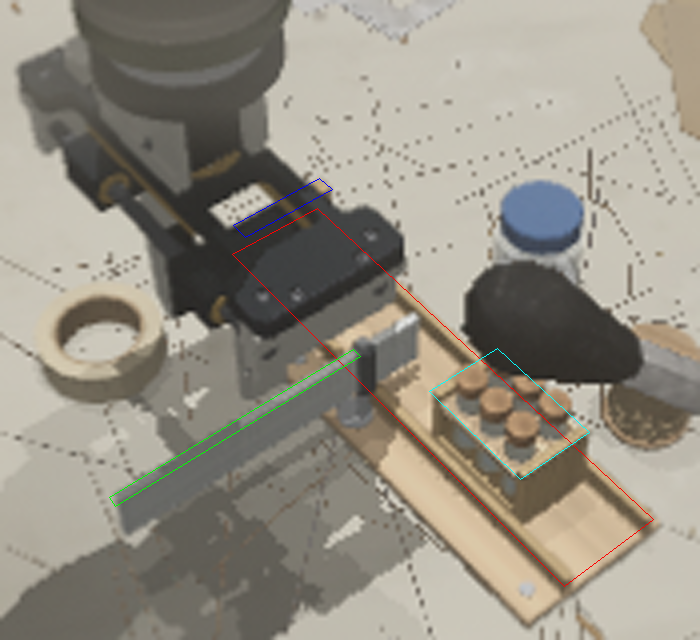

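```bash
python3 - <<'E'
from h import *
s=arm.observe();T=np.array(s['ee_pos']);R=np.array(s['ee_rot'])
p,d=eyes.camera('side')
u0,v0,k=140,60,4; im=cv2.resize(p[v0:v0+150,u0:u0+190,::-1],None,fx=k,fy=k,interpolation=cv2.INTER_CUBIC)
def pl(L,c):
    q=np.array([[(a+.5-b)*k for a,b in zip(proj('side',T+R@np.array(x)),(u0,v0))] for x in L]).round().astype(np.int32); cv2.polylines(im,[q],False,c,1)
for sg,c in ((-1,(0,0,255)),(1,(0,255,0))):
    for z in (.025,-.059):
        a,b=sg*.02725,sg*.0448; pl([(-.0075,a,z),(.0075,a,z),(.0075,b,z),(-.0075,b,z),(-.0075,a,z)],c)
    pl([(-.0375,sg*.094,-.059),(.0375,sg*.094,-.059)],(255,0,0))
pl([(-.0375,-.094,-.059),(-.0375,.094,-.059)],(255,0,0));pl([(.0375,-.094,-.059),(.0375,.094,-.059)],(255,0,0))
pl([(0,0,0),(0,0,.025)],(255,255,0))
cv2.imwrite('pics/grip.png',im)
E
```

```text
(no output)
```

View pics/grip.png

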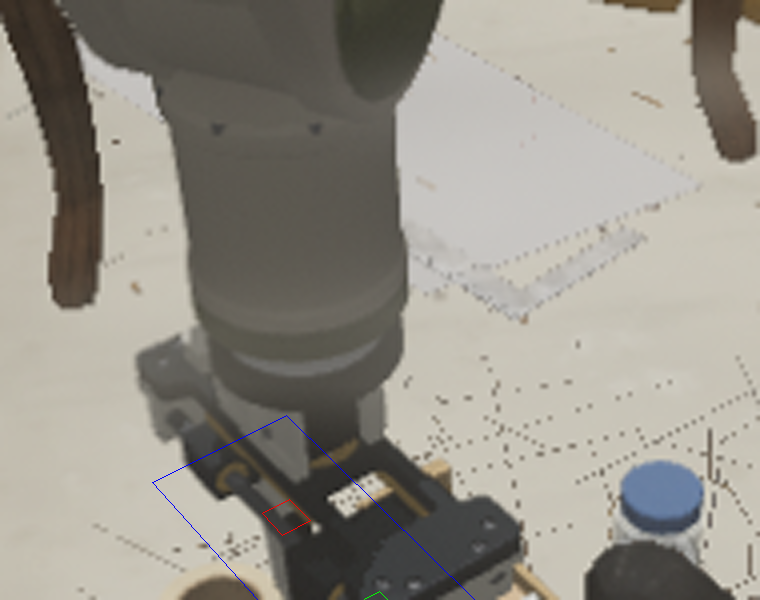

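```bash
cat >> h.py <<'E'
S_=.0716
def supp(n,th):
    ty=np.array([np.cos(th),np.sin(th)]);tx=np.array([-ty[1],ty[0]]); return .0075*abs(n@tx)+.00875*abs(n@ty)
def hold(phi,r,th):
    e=np.array([-np.sin(phi),np.cos(phi)]);n=np.array([np.cos(phi),np.sin(phi)])
    A=np.array([0,.036])+r*e+(.003+supp(n,th))*n; return A,A+S_*np.array([np.cos(th),np.sin(th)])
def hpose(phi,r,th,z=.055):
    A,B=hold(phi,r,np.radians(th)); M=(A+B)/2; return chute_pose(M[0],M[1],z,th)
E
python3 - <<'E'
from h import *
s=arm.observe()
L=interp([[*s['ee_pos'],-63],chute_pose(0,.121,.055,-180)],.022)+interp([chute_pose(0,.121,.055,-180),hpose(0,.085,-180)],.009)
N=20
L+=[hpose(1.46*k/N,.085,-180+45*k/N) for k in range(1,N+1)]
print(len(L)); rows(L)
E
```

```text
26
[[[1, -1, 21, -0.2], [1, -1, 42, -0.2], [2, -2, 62, -0.2], [2, 6, 62, -0.2], [2, 14, 62, -0.2], [2, 22, 62, -0.2], [2, 28, 62, -2.5], [4, 34, 62, -4.7], [5, 40, 62, -7.0], [7, 46, 62, -9.2], [10, 52, 62, -11.5], [13, 57, 62, -13.7]]]
[[[16, 63, 62, -16.0], [20, 68, 62, -18.2], [24, 73, 62, -20.5], [28, 78, 62, -22.7], [33, 82, 62, -25.0], [38, 86, 62, -27.2], [43, 90, 62, -29.5], [49, 94, 62, -31.7], [55, 97, 62, -34.0], [61, 100, 62, -36.2], [68, 102, 62, -38.5], [75, 104, 62, -40.7]]]
[[[82, 105, 62, -43.0], [88, 106, 62, -45.2]]]
```

{"fn": "step_arm", "kwargs": {"motion": [[[1, -1, 21, 0], [1, -1, 42, 0], [2, -2, 63, 0], [2, 6, 63, 0], [2, 14, 63, 0], [2, 22, 63, 0], [2, 28, 63, -2.5], [4, 34, 63, -4.7], [5, 40, 63, -7.0], [7, 46, 63, -9.2], [10, 52, 63, -11.5], [13, 57, 63, -13.7]]]}}

```text
clock: 6.8
ee_pos: [0.4785, 0.2191, 0.0573]
ee_rot: [[0.76, 0.65, -0.0], [0.65, -0.76, -0.0], [-0.0, 0.0, -1.0]]
force: [0.0, 0.2, 1.0]
finger_gap: 0.585
```

```bash
python3 - <<'E'
from h import *
s=arm.observe(); print(s['force'],s['wrist_torque'])
N=20
rows([hpose(1.46*k/N,.085,-180+45*k/N) for k in range(7,N+1)])
p,d=eyes.camera('top'); overlay('top',p,'pics/t3.png',[],(205,125,345,260))
E
```

```text
[0.04202544 0.20147462 1.04896818] [-0.02946149 -0.04265916  0.01041549]
[[[-1, 5, 2, -2.2], [1, 11, 2, -4.4], [4, 17, 2, -6.7], [7, 23, 2, -8.9], [11, 28, 2, -11.2], [15, 34, 2, -13.4], [19, 39, 2, -15.7], [24, 44, 2, -17.9], [29, 48, 2, -20.2], [35, 52, 2, -22.4], [40, 56, 2, -24.7], [46, 59, 2, -26.9]]]
[[[53, 62, 2, -29.2], [59, 65, 2, -31.4]]]
```

View pics/t3.png

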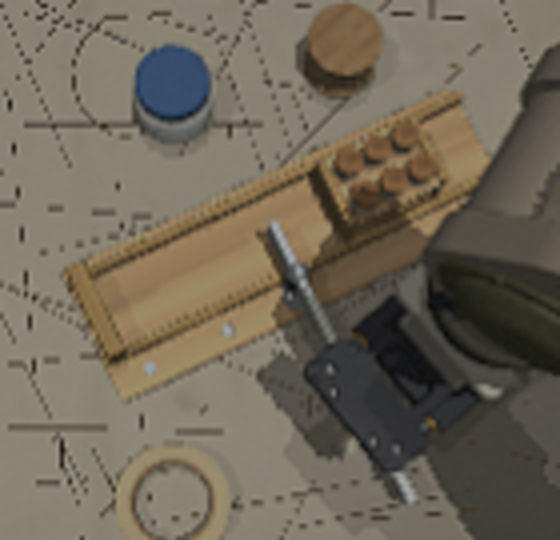

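```bash
cat > g.py <<'E'
from h import *
import sys
def show(cam,f,box,k=4,L=None):
    s=arm.observe();T=np.array(s['ee_pos']);R=np.array(s['ee_rot']);g=s['finger_gap']*.0465
    p,d=eyes.camera(cam); overlay(cam,p,f,L or lines(),box,k); im=cv2.imread(f)
    def pl(L,c):
        q=np.array([[(a+.5-b)*k for a,b in zip(proj(cam,T+R@np.array(x)),box[:2])] for x in L]).round().astype(np.int32); cv2.polylines(im,[q],False,c,1)
    for sg,c in ((-1,(255,0,255)),(1,(0,255,255))):
        for z in (.025,-.04):
            a,b=sg*g,sg*(g+.0175); pl([(-.0075,a,z),(.0075,a,z),(.0075,b,z),(-.0075,b,z),(-.0075,a,z)],c)
        pl([(0,a,.025),(0,a,-.04)],c)
    cv2.imwrite(f,im); return s
E
python3 - <<'E'
from g import *
s=show('side','pics/s4.png',(170,130,345,280)); print(s['clock'],s['ee_pos'],s['force'])
p,d=eyes.camera('top'); 
for c in('side','top'):
  for r in tip_of(c,'bar_end')[:2]: print(c,r['conf'],r['location'],atz(c,r['location'],.045))
E
```

```text
6.85 [0.47916974 0.21862096 0.05723411] [ 1.10582536e+00  3.15916315e-04 -1.68857908e-01]
side 0.86 [258.1, 198.8] [0.3798264  0.23773015 0.045     ]
top 0.69 [249.7, 309.3] [0.38288804 0.23107563 0.045     ]
```

View pics/s4.png

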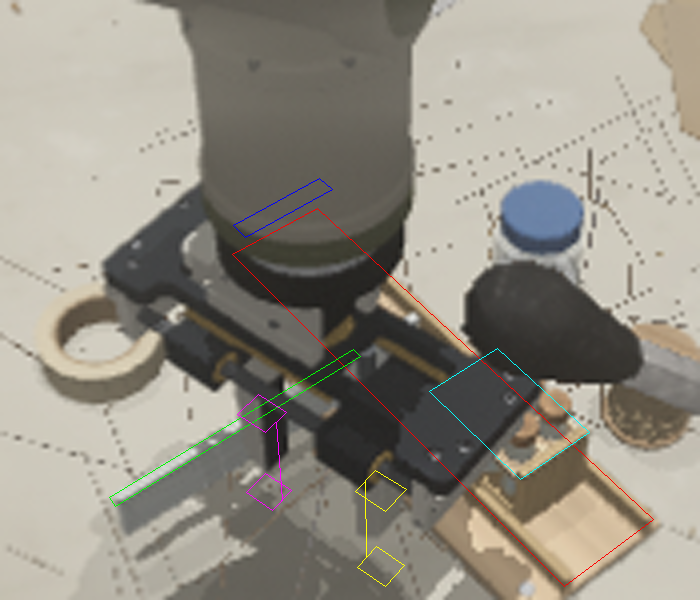

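```bash
python3 - <<'E'
from h import *
np.set_printoptions(precision=0,suppress=True,linewidth=150)
s=arm.observe();T=np.array(s['ee_pos']);R=np.array(s['ee_rot'])
for cam in ('side','top'):
    p,d=eyes.camera(cam); X,v,u=cloud(cam,d); t=(X-T)@R*1000
    m=(abs(t[:,0])<30)&(abs(t[:,1])<75)&(t[:,2]>-75)&(t[:,2]<40); t=t[m]; c=p[v[m],u[m]].mean(1)
    for lo in range(-70,75,10):
        q=t[(t[:,1]>=lo)&(t[:,1]<lo+10)]
        if len(q): print(cam,'y',lo,'n',len(q),'x',q[:,0].min(),q[:,0].max(),'z hist/10 from -75',np.histogram(q[:,2],bins=np.arange(-75,46,10))[0])
p,d=eyes.camera('side')
from itertools import product
m=eyes.camera_model('side');X,v,u=cloud('side',d)
for (x,y) in ((274,390),(274,410),(274,430),(274,445),(274,455),(274,465),(274,480),(378,465),(378,480),(340,440)):
    i=np.argmin((u-(170+x/4))**2+(v-(130+y/4))**2); print((x,y),(X[i]-T)@R*1000,p[v[i],u[i]])
E
```

```text
side y -70 n 132 x -29.99830458105874 6.505557401757889 z hist/10 from -75 [ 0  0  0  0  0  0  5 59 30 27 11  0]
side y -60 n 56 x -10.71701640598181 9.334812997991092 z hist/10 from -75 [ 0  0  0  0  0  0  0 15 15 20  6  0]
side y -50 n 13 x -9.740520161603012 -8.344799240221061 z hist/10 from -75 [1 2 4 3 1 2 0 0 0 0 0 0]
side y -40 n 62 x -10.405944043142007 -7.216280670513966 z hist/10 from -75 [ 0 13 12 12 12  9  4  0  0  0  0  0]
side y -30 n 114 x -10.393918378355954 6.247264653521846 z hist/10 from -75 [12 15 12 21 22 22 10  0  0  0  0  0]
side y 20 n 8 x -9.97403731975418 -8.627733945961488 z hist/10 from -75 [0 0 2 1 1 3 1 0 0 0 0 0]
side y 30 n 52 x -10.856038782887317 -8.32604336708989 z hist/10 from -75 [ 0  1  7 13 15 11  5  0  0  0  0  0]
side y 40 n 69 x -10.282892931549899 8.07218656134199 z hist/10 from -75 [ 0 11 11 17 18 12  0  0  0  0  0  0]
(274, 390) [ -25.   -0. -109.] [54 53 53]
(274, 410) [ -30.    4. -104.] [47 47 46]
(274, 430) [  1. -27. -32.] [40 38 36]
(274, 445) [ -0. -28. -19.] [40 37 36]
(274, 455) [ -1. -27. -12.] [40 38 37]
(274, 465) [ 29. -58.  56.] [118 115 106]
(274, 480) [ 22. -52.  58.] [144 141 131]
(378, 465) [ -28.   58. -109.] [69 68 68]
(378, 480) [ -9.  43. -62.] [105 103  96]
(340, 440) [ -33.   43. -118.] [44 45 44]
```

```bash
python3 - <<'E'
from h import *
s=arm.observe();R=s['ee_rot'];psi=np.degrees(np.arctan2(R[1][1],R[0][1])); p=s['ee_pos'];print(s['clock'])
rows(interp([[*p,psi],[p[0],p[1],.075,psi],chute_pose(0,.121,.075,-180),chute_pose(0,.121,.023,-180)],.018))
E
```

```text
7.2
[[[0, 0, -18, -0.0], [0, -15, -18, 3.4], [0, -30, -18, 6.7], [0, -45, -18, 10.1], [1, -60, -18, 13.5], [1, -60, 0, 13.5], [1, -60, 17, 13.5], [1, -60, 34, 13.5]]]
```

{"fn": "step_arm", "kwargs": {"motion": [[[0, 0, -18, 0], [0, -15, -18, 3.4], [0, -30, -18, 6.7], [0, -45, -18, 10.1], [1, -60, -18, 13.5], [1, -60, 0, 13.5], [1, -60, 17, 13.5], [1, -60, 34, 13.5], [1, -60, 34, 13.5]]]}}

```text
clock: 8.32
ee_pos: [0.4392, 0.2657, 0.0225]
ee_rot: [[0.891, 0.453, -0.002], [0.453, -0.891, -0.001], [-0.002, 0.0, -1.0]]
force: [-0.6, -0.1, -0.1]
finger_gap: 0.584
```

```bash
cat >> g.py <<'E'
def fing(cams=('side','top')):
    s=arm.observe();T=np.array(s['ee_pos']);R=np.array(s['ee_rot']); print(s['clock'],T.round(4),np.round(s['force'],1))
    for cam in cams:
        p,d=eyes.camera(cam); X,v,u=cloud(cam,d); t=(X-T)@R*1000; c=p[v,u].max(1)
        m=(abs(t[:,0])<12)&(abs(abs(t[:,1])-36)<14)&(t[:,2]>-60)&(t[:,2]<40)&(c<75)
        for sg in (-1,1):
            q=t[m&(t[:,1]*sg>0)]
            if len(q)>5: w=q[q[:,2].argmax()]; print(cam,sg,len(q),'zmax',q[:,2].max().round(1),'world tip z',(T+R@w/1e3*1)[2].round(4),'y',np.percentile(q[:,1],[2,98]).round(1))
E
python3 - <<'E'
from g import *
fing()
N=20
rows(interp([chute_pose(0,.121,.023,-180),hpose(0,.085,-180,.023)],.009)+[hpose(1.46*k/N,.085,-180+45*k/N,.023) for k in range(1,N+1)])
E
```

```text
8.325 [0.4392 0.2657 0.0225] [-0.6 -0.1 -0.1]
side -1 23 zmax -8.9 world tip z 0.0314 y [-28.4 -26.1]
top -1 13 zmax 24.0 world tip z -0.0015 y [-49.2 -46.6]
[[[-1, 8, 1, -0.0], [-1, 16, 1, -0.0], [-1, 24, 1, -0.0], [0, 30, 1, -2.3], [1, 36, 1, -4.5], [3, 42, 1, -6.8], [5, 48, 1, -9.0], [7, 54, 1, -11.3], [10, 59, 1, -13.5], [14, 65, 1, -15.8], [17, 70, 1, -18.0], [21, 75, 1, -20.3]]]
[[[26, 80, 1, -22.5], [30, 84, 1, -24.8], [36, 89, 1, -27.0], [41, 92, 1, -29.3], [47, 96, 1, -31.5], [53, 99, 1, -33.8], [59, 102, 1, -36.0], [65, 104, 1, -38.3], [72, 106, 1, -40.5], [79, 108, 1, -42.8], [86, 108, 1, -45.0]]]
```

{"fn": "step_arm", "kwargs": {"motion": [[[-1, 8, 0, 0], [-1, 16, 0, 0], [-1, 24, 0, 0], [0, 30, 0, -2.3], [1, 36, 0, -4.5], [3, 42, 0, -6.8], [5, 48, 0, -9], [7, 54, 0, -11.3], [10, 59, 0, -13.5], [14, 65, 0, -15.8], [17, 70, 0, -18], [21, 75, 0, -20.3]]]}}

```text
clock: 9.93
ee_pos: [0.4928, 0.2082, 0.0233]
ee_rot: [[0.677, 0.736, -0.0], [0.736, -0.677, -0.0], [-0.0, -0.0, -1.0]]
force: [-0.3, 0.8, -0.4]
finger_gap: 0.583
```

```bash
python3 - <<'E'
from g import *
fing()
for c in('side','top'):
  for r in tip_of(c,'bar_end')[:1]: 
    w=atz(c,r['location'],.045); h=W((0,.036,.045)); a=np.degrees(np.arctan2(w[1]-h[1],w[0]-h[0]))-np.degrees(P0[2])-90; print(c,r['conf'],w,'phi',np.radians((a+180)%360-180),np.linalg.norm(w-h))
N=20
rows([hpose(1.46*k/N,.085,-180+45*k/N,.022) for k in range(10,N+1)])
E
```

```text
9.925 [0.4928 0.2082 0.0233] [-0.3  0.8 -0.4]
side -1 40 zmax -17.9 world tip z 0.0412 y [-28.1 -26.5]
side 0.75 [0.45242388 0.16647419 0.045     ] phi 0.6715086336516505 0.1512072906217054
top 0.68 [0.45476939 0.17164005 0.045     ] phi 0.6714028232318527 0.14553390594272975
[[[3, 6, 1, -2.3], [6, 12, 1, -4.5], [9, 18, 1, -6.8], [13, 23, 1, -9.0], [17, 28, 1, -11.3], [22, 33, 1, -13.5], [27, 38, 1, -15.8], [32, 43, 1, -18.0], [38, 47, 1, -20.3], [44, 50, 1, -22.5], [50, 54, 1, -24.8]]]
```

{"fn": "step_arm", "kwargs": {"motion": [[[3, 6, 0, -2.3], [6, 12, 0, -4.5], [9, 18, 0, -6.8], [13, 23, 0, -9], [17, 28, 0, -11.3], [22, 33, 0, -13.5], [27, 38, 0, -15.8], [32, 43, 0, -18], [38, 47, 0, -20.3], [44, 50, 0, -22.5], [50, 54, 0, -24.8]]]}}

```text
clock: 11.5
ee_pos: [0.566, 0.2086, 0.0232]
ee_rot: [[0.307, 0.952, -0.001], [0.952, -0.307, -0.0], [-0.001, -0.001, -1.0]]
force: [-0.9, 0.3, -0.0]
finger_gap: 0.585
```

```bash
python3 - <<'E'
from g import *
fing(('side',))
s=show('side','pics/s5.png',(170,100,345,280),L=[((255,255,0),rect(-.11,-.04,-.023,.023,.056))])
for c in('side',):
  for n,z in (('bar_end',.045),('rack',.008)):
   for r in tip_of(c,n)[:1]: 
    w=atz(c,r['location'],z); h=W((0,.036,z)); a=np.degrees(np.arctan2(w[1]-h[1],w[0]-h[0]))-np.degrees(P0[2])-90; print(n,r['conf'],w,'phi',np.radians((a+180)%360-180),np.linalg.norm(w-h))
from scipy.optimize import brentq
K=16; L=[]
for k in range(K+1):
    u=k/K; th=-135+95*u; t=np.radians(th); xf=-.122+u*.160
    r=brentq(lambda r: hold(1.47,r,t)[1][0]+supp(np.array([1,0]),t)-xf,-.1,.3);A,B=hold(1.47,r,t)
    print(round(xf*1000),round(r*1000),np.round(A*1000),np.round(B*1000)); L.append(hpose(1.47,r,th,.0225))
rows(L)
E
```

```text
11.5 [0.566  0.2086 0.0232] [-0.9  0.3 -0. ]
side -1 20 zmax -10.2 world tip z 0.0335 y [-28.8 -26.9]
side 1 24 zmax -9.5 world tip z 0.0327 y [27.5 28.9]
bar_end 0.66 [0.56298947 0.16920133 0.045     ] phi 1.4404448440606772 0.14296796224253053
rack 0.67 [0.58285099 0.25423739 0.008     ] phi 2.03639594739455 0.08388450753751713
-122 85 [-83.  59.] [-133.    8.]
-112 80 [-78.  58.] [-123.    3.]
-102 76 [-74.  58.] [-113.   -2.]
-92 72 [-70.  57.] [-103.   -7.]
-82 68 [-66.  56.] [-92. -11.]
-72 64 [-63.  55.] [-82. -14.]
-62 61 [-59.  54.] [-71. -16.]
-52 57 [-56.  54.] [-60. -18.]
-42 55 [-53.  54.] [-50. -17.]
-32 53 [-51.  55.] [-41. -16.]
-22 51 [-49.  55.] [-31. -15.]
-12 49 [-47.  55.] [-22. -12.]
-2 46 [-44.  55.] [-13.  -9.]
8 43 [-41.  55.] [-3. -6.]
18 39 [-38.  54.] [ 7. -2.]
28 35 [-33.  54.] [17.  2.]
38 30 [-28.  53.] [26.  7.]
[[[0, 0, 1, 0.0], [8, -3, 1, -5.9], [15, -6, 1, -11.8], [22, -9, 1, -17.8], [29, -12, 1, -23.7], [35, -16, 1, -29.7], [41, -20, 1, -35.6], [47, -24, 1, -41.5], [51, -29, 1, -47.5], [55, -33, 1, -53.4], [58, -38, 1, -59.3], [61, -43, 1, -65.3]]]
[[[65, -48, 1, -71.2], [68, -54, 1, -77.2], [71, -60, 1, -83.1], [75, -66, 1, -89.0], [79, -73, 1, -95.0]]]
```

View pics/s5.png

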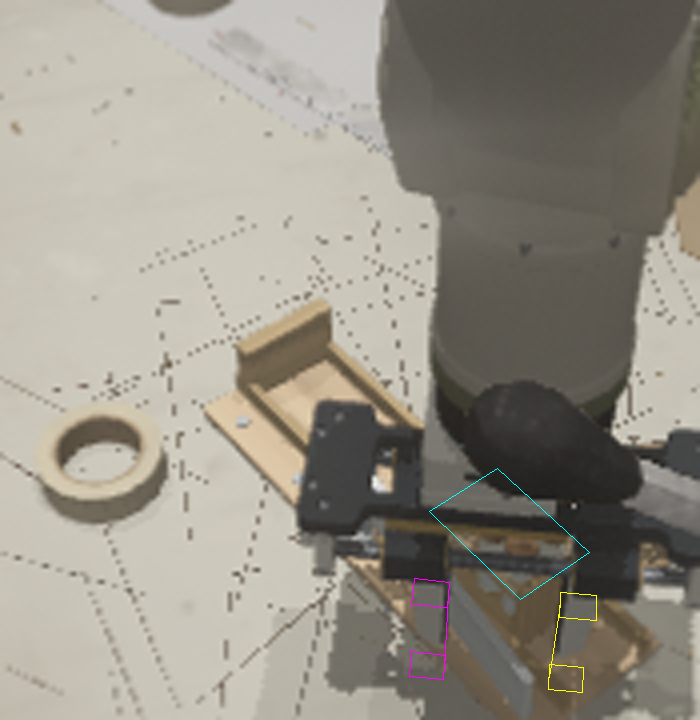

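{"fn": "step_arm", "kwargs": {"motion": [[[8, -3, 0, -5.9], [15, -6, 0, -11.8], [22, -9, 0, -17.8], [29, -12, 0, -23.7], [35, -16, 0, -29.7], [41, -20, 0, -35.6]]]}}

```text
clock: 12.45
ee_pos: [0.5592, 0.2525, 0.023]
ee_rot: [[-0.305, 0.952, -0.001], [0.952, 0.305, -0.002], [-0.002, -0.001, -1.0]]
force: [0.1, -2.3, 0.2]
finger_gap: 0.585
```

```bash
cat > n.py <<'E'
from g import *
import sys
k0,xe,K=int(sys.argv[1]),float(sys.argv[2]),16
s=arm.observe(); print(s['clock'],s['ee_pos'],np.round(s['force'],1),s['finger_gap'],np.round(s['qpos'],0))
c='top'; p,d=eyes.camera('top'); eyes.camera('side')
for c in('side','top'):
  for n,z in (('bar_end',.045),('rack',.008)):
   for r in tip_of(c,n)[:1]:
    w=atz(c,r['location'],z); q=w[:2]-P0[:2]; cc,ss=np.cos(P0[2]),np.sin(P0[2]); x,y=q@[cc,ss],q@[-ss,cc]
    print(c,n,round(r['conf'],2),'chute',round(x*1e3),round(y*1e3),'phi',round(float(np.arctan2(-x,y-.036)),2))
from scipy.optimize import brentq
L=[]
for k in range(k0,K+1):
    u=k/K; th=-135+95*u; t=np.radians(th); xf=-.122+u*(xe+.122)
    r=brentq(lambda r: hold(1.48,r,t)[1][0]+supp(np.array([1,0]),t)-xf,-.1,.3); L.append(hpose(1.48,r,th,.0225))
rows(L)
E
python3 n.py 7 .040
```

```text
12.45 [0.55922003 0.25251522 0.02300909] [ 0.1 -2.3  0.2] 0.5849857175417934 [ -5.  46. -39. 112.  47.  38. -56.]
side bar_end 0.78 chute -146 58 phi 1.42
side rack 0.84 chute -22 -2 phi 2.63
top bar_end 0.71 chute -147 52 phi 1.46
top rack 0.86 chute -26 -1 phi 2.53
[[[8, 1, 1, -6.0], [15, -1, 1, -11.9], [20, -2, 1, -17.9], [26, -4, 1, -23.8], [31, -7, 1, -29.8], [37, -9, 1, -35.7], [43, -12, 1, -41.6], [50, -15, 1, -47.6], [56, -18, 1, -53.5], [64, -21, 1, -59.4]]]
```

{"fn": "step_arm", "kwargs": {"motion": [[[8, 1, 0, -6], [15, -1, 0, -11.9], [20, -2, 0, -17.9], [26, -4, 0, -23.8], [31, -7, 0, -29.8], [37, -9, 0, -35.7]]]}}

```text
clock: 13.5
ee_pos: [0.5403, 0.2849, 0.0231]
ee_rot: [[-0.802, 0.597, 0.0], [0.597, 0.802, -0.002], [-0.001, -0.002, -1.0]]
force: [0.1, -2.6, -0.6]
finger_gap: 0.584
```

```bash
python3 n.py 13 .040
```

```text
13.5 [0.54028687 0.28487138 0.02313801] [ 0.1 -2.6 -0.6] 0.5843047952899891 [ -4.  49. -47. 112.  53.  43. -30.]
side bar_end 0.89 chute -146 55 phi 1.44
top bar_end 0.56 chute -150 61 phi 1.41
top rack 0.87 chute 30 3 phi -2.4
[[[7, 2, 1, -6.0], [14, 3, 1, -11.9], [21, 4, 1, -17.8], [29, 6, 1, -23.8]]]
```

```bash
sed -i 's/hold(1.48/hold(1.54/; s/hpose(1.48/hpose(1.54/' n.py; python3 n.py 13 .040
```

```text
13.8 [0.54023233 0.28574189 0.02323466] [-1.5 -1.2 -0.7] 0.5835593427104566 [ -4.  49. -47. 112.  53.  43. -30.]
side bar_end 0.83 chute -147 56 phi 1.44
side rack 0.19 chute -6 41 phi 0.87
top bar_end 0.69 chute -147 51 phi 1.47
top rack 0.91 chute 36 0 phi -2.34
[[[6, 4, 1, -5.9], [13, 5, 1, -11.8], [20, 6, 1, -17.7], [28, 7, 1, -23.7]]]
```

{"fn": "step_arm", "kwargs": {"motion": [[[6, 4, 0, -5.9], [13, 5, 0, -11.8], [20, 6, 0, -17.7], [28, 7, 0, -23.7], [28, 7, 0, -23.7]]]}}

```text
clock: 14.72
ee_pos: [0.5212, 0.3085, 0.0232]
ee_rot: [[-0.974, 0.225, -0.001], [0.225, 0.974, -0.0], [0.001, -0.0, -1.0]]
force: [-2.3, -1.0, 0.3]
finger_gap: 0.584
```

```bash
python3 n.py 16 .052; python3 -c "
from h import *
R=np.array(arm.observe()['ee_rot']); c,s=np.cos(P0[2]),np.sin(P0[2]); print('chute +x in tool',R.T@[c,s,0],'chute +y',R.T@[-s,c,0])"
```

```text
14.725 [0.5211644  0.30850235 0.0231776 ] [-2.3 -1.   0.3] 0.5844997503072115 [ -4.  51. -52. 113.  57.  46. -12.]
side bar_end 0.73 chute -151 63 phi 1.39
top rack 0.56 chute 76 2 phi -1.99
[[[7, 9, 1, 0.0]]]
chute +x in tool [6.42772879e-01 7.66056694e-01 4.09799940e-04] chute +y [ 7.66056774e-01 -6.42772911e-01 -6.56907392e-05]
```

{"fn": "step_arm", "kwargs": {"motion": [[[-1, 2, 0, 0], [0, 3, 0, 0], [1, 4, 0, 0], [1, 4, 0, 0]]]}}

```text
clock: 15.52
ee_pos: [0.5217, 0.3122, 0.0232]
ee_rot: [[-0.974, 0.225, -0.0], [0.225, 0.974, -0.001], [-0.0, -0.001, -1.0]]
force: [-1.3, -4.3, 0.3]
finger_gap: 0.583
```

```bash
python3 n.py 16 .052; python3 -c "
from g import *
show('top','pics/t6.png',(195,110,345,265),L=[((255,255,0),rect(.044,.114,-.023,.023,.056))])"
```

```text
15.525 [0.52173499 0.31221165 0.02321799] [-1.3 -4.3  0.3] 0.5834124010590256 [ -4.  51. -52. 113.  57.  47. -12.]
side bar_end 0.72 chute -144 41 phi 1.54
side rack 0.53 chute 80 -3 phi -2.02
top rack 0.71 chute 81 4 phi -1.95
[[[6, 6, 1, 0.0]]]
```

View pics/t6.png

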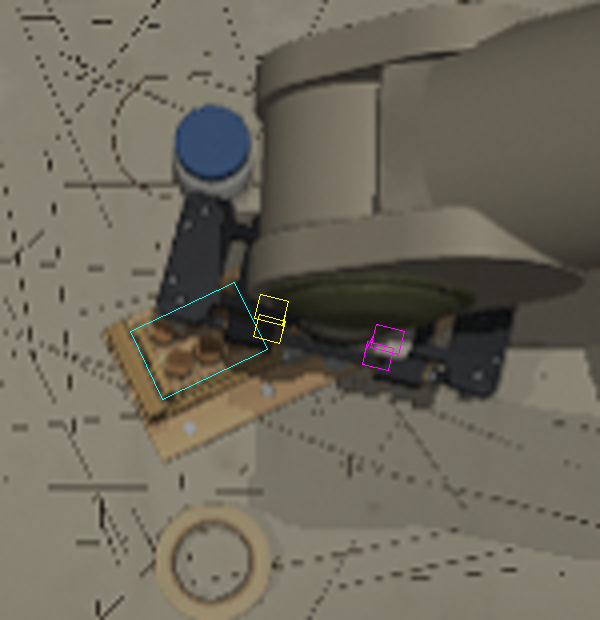

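{"fn": "step_arm", "kwargs": {"motion": [[[1, 1, 0, 0], [2, 2, 0, 0], [2, 2, 0, 0]]]}}

```text
clock: 16.25
ee_pos: [0.52, 0.3146, 0.0232]
ee_rot: [[-0.974, 0.225, -0.0], [0.225, 0.974, -0.001], [0.0, -0.001, -1.0]]
force: [-3.6, -5.5, 0.1]
finger_gap: 0.583
```

```bash
python3 n.py 16 .052; python3 -c "
from g import *
show('side','pics/s7.png',(190,140,340,265),k=5,L=[((255,255,0),rect(.044,.114,-.023,.023,.056)),((0,0,255),rect(.114,.126,-.031,.031,.05))])"
```

```text
16.25 [0.52004858 0.31457955 0.02319208] [-3.6 -5.5  0.1] 0.5831094532943202 [ -4.  51. -52. 113.  57.  47. -12.]
side bar_end 0.73 chute -147 51 phi 1.47
side rack 0.5 chute 86 0 phi -1.97
top bar_end 0.5 chute 126 121 phi -0.98
top rack 0.85 chute 79 1 phi -1.99
[[[4, 4, 1, 0.1]]]
```

View pics/s7.png

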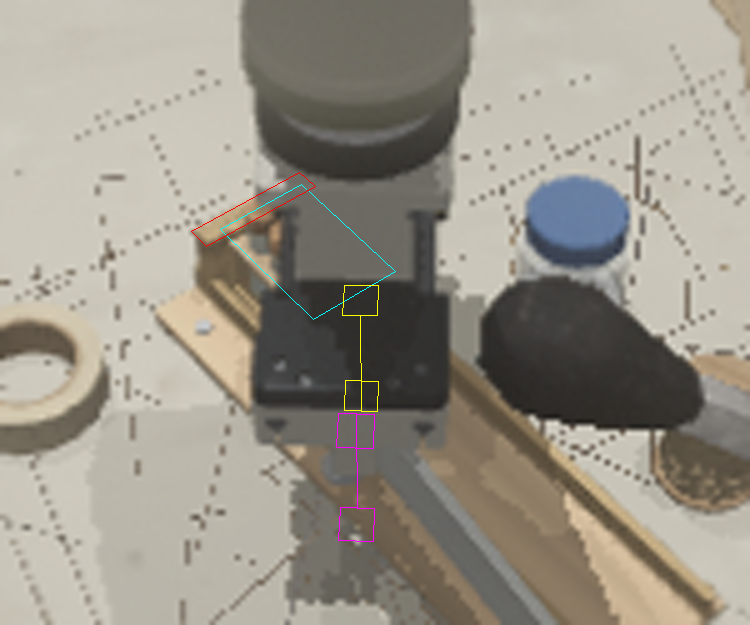

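{"fn": "step_arm", "kwargs": {"motion": [[[1, 1, 0, 0], [2, 2, 0, 0], [2, 2, 0, 0]]]}}

```text
clock: 16.98
ee_pos: [0.5197, 0.3152, 0.0231]
ee_rot: [[-0.974, 0.227, 0.001], [0.227, 0.974, -0.004], [-0.002, -0.003, -1.0]]
force: [1.0, -8.4, 2.2]
finger_gap: 0.586
```

{"fn": "step_arm", "kwargs": {"motion": [[[-2, -2, 0, 0], [-4, -5, 0, 0], [-4, -5, 0, 0], [-4, -5, -25, 0], [-4, -5, -60, 0], [-4, -5, -105, 0], [-4, -5, -150, 0], [-4, -5, -195, 0], [-4, -5, -240, 0], [-4, -5, -280, 0]]]}}

```text
clock: 18.23
ee_pos: [0.5224, 0.312, 0.3057]
ee_rot: [[-0.974, 0.225, 0.003], [0.225, 0.974, 0.001], [-0.002, 0.002, -1.0]]
force: [1.0, 0.2, -0.6]
finger_gap: 0.588
```

```bash
python3 n.py 16 .052 | head -6; python3 -c "
from g import *
show('side','pics/s8.png',(180,110,340,260),k=4,L=[((255,255,0),rect(.044,.114,-.023,.023,.056)),((0,255,0),rect(-.003,.003,.039,.189,.061))])"
```

```text
18.225 [0.52236942 0.31201715 0.30567549] [ 1.   0.2 -0.6] 0.5875193631574895 [  6.  34. -67.  99.  34.  70.   7.]
side bar_end 0.86 chute 6 187 phi -0.04
side rack 0.93 chute 73 3 phi -1.99
top bar_end 0.61 chute 1 183 phi -0.01
top rack 0.75 chute 76 8 phi -1.92
[[[7, 7, 280, 0.1]]]
```

View pics/s8.png

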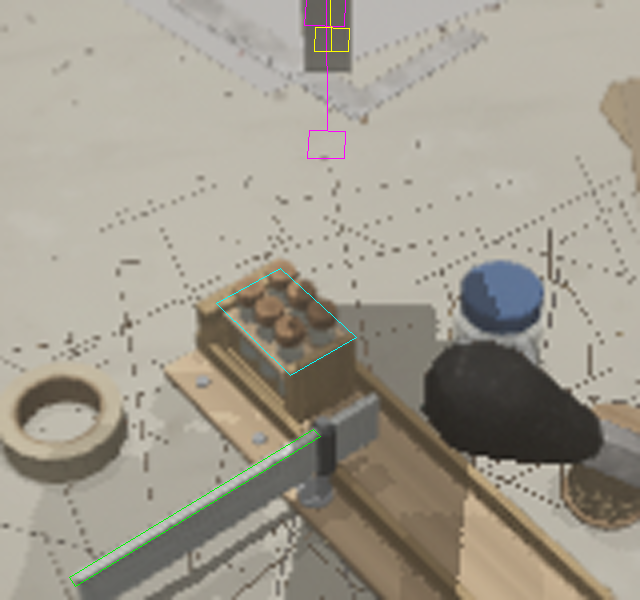

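```bash
python3 - <<'E'
from h import *
p,d=eyes.camera('side'); X=cloud('side',d)[0]; c,s=np.cos(P0[2]),np.sin(P0[2]); q=X[:,:2]-P0[:2]; x=q@[c,s];y=q@[-s,c];z=X[:,2]
for n,m in (('rack rear face',(abs(y)<.018)&(z>.015)&(z<.045)&(x>.02)&(x<.07)),('stop top',(abs(y)<.02)&(abs(z-.05)<.004)&(x>.10)),):
    print(n,m.sum(),np.percentile(x[m],[2,25,50,75,98])*1e3)
p,d=eyes.camera('top'); 
m=(abs(y)<.018)&(x>.09)&(x<.13)
for a in range(90,130,4):
    k=(abs(y)<.02)&(x*1e3>=a)&(x*1e3<a+4)
    if k.sum(): print(a,k.sum(),np.percentile(z[k],[5,50,95])*1e3)
E
```

```text
rack rear face 133 [43.58055591 44.59222332 45.31568081 45.92153411 65.23990652]
stop top 46 [102.1863042  109.08546631 121.35047366 124.51691419 449.96549469]
90 48 [19.77107191 64.30772117 72.76294867]
94 49 [20.32965387 62.87952471 73.66712165]
98 33 [27.82326859 70.56376355 73.19420272]
102 19 [18.84295027 71.99501617 73.48199653]
106 27 [18.99179672 33.33695421 71.31784724]
110 15 [20.94868312 51.7897745  55.57908482]
114 3 [49.21849208 54.65264369 55.06332964]
118 8 [48.44835591 49.44040341 51.89495439]
122 16 [48.01232512 49.60371785 50.77903851]
126 1 [48.67503289 48.67503289 48.67503289]
```

Depth puts the rack's rear face at chute x ≈ 45 mm, and home is 44 mm, so the rack is home. The gate is shut and the hand is clear, so I'm handing in.

```bash
python3 -c "
from rig import arm
print(arm.hand_in(), arm.observe()['clock'])"
```

```text
the job is handed in; nothing more can be done
the job is handed in; nothing more can be done
```

The rack is home against the end stop, the gate has sprung shut behind it, and I handed the job in at about 18 s of the 43 s allowed.

**What I did:** One finger swung the gate open by its long arm and held it at about 1.4–1.5 rad. The other finger of the same hand pushed the rack's rear panel along the lane. I backed the hand off a few millimetres and lifted it straight up.

**Last checks:**
- **Rack:** depth puts its rear face at chute x ≈ 45 mm, against 44 mm for home, within the calibration error. The push force rose to about 8 N as it met the stop.
- **Gate:** both cameras read it as shut (-0.01 and -0.04 rad).
- **Bystanders:** the tape roll and jar look undisturbed in the last picture. The spool is half hidden by the press lever there, so I could not see all of it. I did not re-measure any of the three.

**What disagreed:**
- **Fingertip length:** the fingertips sit about 9 mm behind the reported TCP, not 25 mm ahead of it. My first sweep therefore passed over the gate arm without moving it. I lowered the hand to suit and repeated the sweep.
- **Rack position:** the final network readings gave the rack origin at chute x = 73 and 76 mm instead of 79. I went by the depth and force readings.
- **Gate angle while held:** one single-camera reading near the end was 1.39 rad, close to the 1.35 limit. I nudged the gate further open, and the next readings were 1.54 and 1.47.

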